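Check a candle's fill level with the sprung-foot gauge

TASK

Lift the lid off the candle jar standing on the gauge plate and set it down flat, not dropped, in the round wooden lid rest. Then swing the gauge arm over the middle of the jar and lower it by its knob until the sprung foot rests gently on the wax, pushed in by about half of its 12 mm travel and never right to its stop, and let go so that the gauge stays there. Do not shove the jar, and leave the other candles alone.

Things in the scene. Friction and masses are not known exactly. Their poses are not given: they have to be found in the camera images.
- jar: Candle jar: round black ceramic pot, 80 mm diameter, 95 mm tall, mouth 70 mm diameter, loose, about 0.5 kg, on the 10 mm thick gauge plate. Origin: centre of its underside, z up. The flat wax surface inside lies somewhere between 10 and 28 mm below the rim; the level differs each time and is not reported.
- lid: Loose lid on the jar: black disc 80 mm diameter, 8 mm thick, on the rim; below it a cork plug 56 mm diameter, 8 mm deep, hanging freely in the mouth; on top an upright round wooden knob, 26 mm diameter, 30 mm tall. About 0.13 kg. Origin: centre of the plug's underside, z up; the disc's top is at 16 mm, the knob's top at 46 mm.
- lid_rest: Fixed round wooden dish for the lid, 110 mm outer diameter, 16 mm tall, inner diameter 98 mm, floor 6 mm above the bench. Origin: centre of its underside. The lid lies in it on its plug, knob up, its disc inside the rim: the lid's origin is then 6 mm above the dish's origin.
- gauge: Gauge base, fixed to the bench: grey plate 250 x 130 x 10 mm carrying an upright steel column, 28 mm diameter, up to 250 mm. Origin: on the column's axis at bench height, z up; its -x axis runs along the plate towards the jar. The column turns in the base and a horizontal arm slides on it; the knob and foot are at the arm's end, 150 mm from the column's axis.
- swing (a joint): Turn of the arm about the column, rad. At 0 the arm points along the gauge's -x; positive turns it clockwise seen from above, towards the gauge's +y. It starts swung aside and stays where it is left (friction about 0.12 N m). Range -0.4 to 1.7. The jar's middle lies within about 5 mm of the foot's arc.
- height (a joint): How far the arm has been slid down the column, m: 0 at the top, growing downward, to 0.10. Stiff: friction holds it where it is left, about 4 N to push down and 10 N to lift. With the foot free, the foot's underside is 150 mm minus this value above the bench; the foot resting on wax gives the fill height.
- foot (a joint): How far the sprung foot is pushed up into the arm's head, m: 0 when free, 0.012 at its stop; 0.4 N preload plus 0.38 N per mm. A 6 mm dark band on the stem just below the head disappears into the head when the foot is in by 6 mm.
- knob (a point): Grip point of the arm's knob: upright black knob, 24 mm diameter, 42 mm tall, on top of the arm's end straight above the foot. The point is on its axis, 25 mm above the arm's head and 17 mm below the knob's top; the head is 36 mm in diameter, its underside 52 mm below this point.
- foot_tip (a point): Centre of the underside of the gauge foot, a steel disc 30 mm diameter, 6 mm thick, on an 11 mm stem; 97 mm below the knob point when the foot is free, nearer by joint foot.
- cup_candle: Other candle, waisted green cup, 84 mm diameter, 108 mm tall, loose. Origin: centre of its underside. Leave alone.
- closed_jar: Other candle, closed green jar without a knob, 82 mm diameter, 97 mm tall, loose. Origin: centre of its underside. Leave alone.
- tins: Two stacked brass candle tins, joined, 75 mm diameter, 52 mm tall, loose. Origin: centre of the underside. Leave alone.
Things that resemble listed ones, but are neither listed nor needed, are in the scene too. What is meant by the lid_rest is not blue, and is the smaller of those in its own colour.

How it is judged:
By the outcome, as a careful person would: the job done as asked, in the order asked, and still so for the second after the job is handed in, with the robot touching nothing.
It also fails if it takes over 56 s, if anything falls off the work surface, if the arm or the gripper's body presses on something with over 40 N, if the wrist force passes 120 N, or if a joint passes its speed limit or range.

ROBOT

A 6-joint arm with a two-finger parallel gripper is mounted at the origin on the work surface. World frame = base frame: x ahead of the robot, y to its left, z up, the work surface at z = 0. Lengths are in m, angles in rad, forces in N, time in s.
With the tool pointing down it reaches from about 0.25 to 0.725 m from the base axis. Payload 4 kg.
Tool frame: the origin (TCP) lies midway between the tips of the shut fingers; the grasp point (between the pads) lies 19 mm behind it (bot.grip_depth is the distance from the TCP to the grasp point, in m); z points along the fingers, y is the line along which they close (so a half turn about z gives the same grasp; the last joint's range is limited). The gripper opens to 85 mm and grips with 20 to 120 N. Pads are 22 mm wide; open, the fingers measure 114 mm over their backs; the gripper's body (76 mm by 85 mm) begins 54 mm behind the grasp point. The pads swing forward as they close: fully open they stand 13 mm farther back than shut.
Start: joints at [1.107, 0.241, 0.005, 1.335, 0, 1.571], TCP at [0.224, 0.447, 0.231] pointing down, gripper open.
Joint ranges: [-2.72, 2.72], [-1.05, 1.87], [-1.09, 1.28], [-1.99, 2.15], [-1.42, 1.44], [-3.14, 3.14]. Speed limits (rad/s): [2.79, 2.79, 3.14, 3.14, 3.14, 3.14].

INTERFACE

Orientations are given as a unit quaternion [x, y, z, w].
In Python, from workcell import bot gives the robot as it stands.
- The arm moves only by the shell command python3 -m creep 'ROWS'. ROWS is JSON, one flat list of numbers, 5 for each row, row after row: the shift along the world's x, y, z in m, then the turn about the world's z in rad, then the finger opening in m, from 0 to 0.0854. In form: [x, y, z, twist, claw, x, y, z, twist, claw, ...]. A call has 1 to 10 rows; each row is the pose to reach, as a shift and turn from the pose commanded when the call began; what a row does not reach only later rows make up. A row lasts 1/12 s, in which the tool goes at most 41.7 mm and 7.16 degrees, less where a joint would pass 70% of its speed; a pose out of reach is approached as far as the arm can. A call with a gripper value outside its range is refused whole. The fingers move at their own pace and stop on an object; the grip force is fixed at half the most. Time passes only in rows, so rows that repeat a pose let the fingers close. It gives the time, the measured TCP pose, the force, the opening and the grip force at its end, in the units of the state.
- bot.get_obs(): the state, without advancing time (a new reading comes with each control period).
- bot.camera(name): name is "scene" or "top"; returns a dict with "pixels" (480x640x3 uint8, red, green, blue), "camera_matrix" (3x3 intrinsics, pixels), "extrinsics" (4x4, takes a point from world to camera coordinates). Camera axes: x right, y down, z forward; pixel columns grow to the right and rows downward; lengths in m; the calibration is good to about 2 mm. A picture is of the moment at which its call begins. There is no depth.
- bot.job_done(): hands the job in; it is judged then, once.
Trained networks look in the newest picture that a camera, given by its name, has taken for a name from the list of things; names that differ only in an ending like _2 or _b are one class to them, and where a whole thing is asked for, a point or a joint stands for the part that bears it (a point fixed in the world has none). Each returns a list of dicts, best first, with "score" (0 to 1); they miss things now and then, are a little off and sometimes report something else, mostly with a low value. They report only what shows in the picture. A call takes as long as a camera call. They do not tell look-alikes from the thing itself.
- bot.look_for(camera, thing): "centre" ([column, row] as shares, 0 to 1, of the picture: columns of its width, rows of its height, amid what is visible of it).
- bot.place_of(camera, thing): "centre" ([column, row] as shares, 0 to 1, of the picture: columns of its width, rows of its height: a listed point, or the origin of a listed thing).
The state is a dict: "clock": time; "joint_pos": joint angles; "joint_vel": joint speeds; "tau": joint torques, N m; "eef_pos": TCP position; "tool_rot": TCP orientation; "ft_force": force on the tool from outside, world axes, zero at the start; "ft_torque": the same for the moment, N m; "grip_width": finger opening in m; "grasp_force": force on a finger pad.
Only numpy, scipy, OpenCV 4.12 (cv2) and the standard library are available. Lean on these libraries where they do the work, as an engineer would, in place of code of your own. Each camera call takes 0.05 s, during which the arm holds its last target. There are 200 camera calls.

## Working session

There is one attempt and no reset: what is moved stays moved. The work goes in short steps, Python scripts to look and compute and a shell command to move; the robot and the scene stay as the last step left them, time stands still between calls to the robot, and variables do not carry over. Pictures are saved under pics/ and viewed, at most 10 in all, crops included, and the job is handed in when it is done.

```bash
mkdir -p pics; ls; cat > h.py <<'E'
from workcell import bot
import numpy as np, cv2
def cam(n,save=None):
    c=bot.camera(n)
    if save: cv2.imwrite('pics/'+save,c['pixels'][:,:,::-1])
    return c
def ray(c,uv):
    K=np.array(c['camera_matrix']);T=np.array(c['extrinsics'])
    d=T[:3,:3].T@np.linalg.inv(K)@np.array([uv[0],uv[1],1.]);o=-T[:3,:3].T@T[:3,3]
    return o,d
def atz(c,uv,z):
    o,d=ray(c,uv);return o+d*(z-o[2])/d[2]
def proj(c,p):
    K=np.array(c['camera_matrix']);T=np.array(c['extrinsics'])
    q=K@(T[:3,:3]@np.array(p,float)+T[:3,3]);return q[:2]/q[2]
def px(r): return np.array(r['centre'])*[640,480]
E
python3 - <<'E'
from h import *
Z={'jar':.01,'lid':.097,'lid_rest':0,'gauge':0,'knob':.247,'foot_tip':.15,'cup_candle':0,'closed_jar':0,'tins':0}
for n in ['scene','top']:
    c=cam(n,n+'0.png')
    print(n,'campos',ray(c,(320,240))[0].round(3))
    for t,z in Z.items():
        for r in bot.place_of(n,t)[:4]:
            u=px(r);print(t,round(r['score'],2),u.round(),atz(c,u,z).round(3)[:2])
print(bot.get_obs())
E
```

```text
pics
scene campos [ 1.236 -0.735  0.964]
jar 0.69 [336. 292.] [ 0.655 -0.064]
lid 0.95 [337. 264.] [ 0.643 -0.048]
lid_rest 0.96 [236. 307.] [ 0.481 -0.279]
lid_rest 0.79 [270. 275.] [ 0.463 -0.133]
lid_rest 0.61 [211. 373.] [ 0.599 -0.452]
gauge 0.58 [359. 263.] [0.624 0.079]
knob 0.6 [312. 190.] [0.504 0.01 ]
foot_tip 0.74 [363. 261.] [ 0.721 -0.035]
foot_tip 0.4 [310. 213.] [0.481 0.02 ]
cup_candle 0.84 [371. 197.] [0.445 0.37 ]
cup_candle 0.31 [312. 212.] [0.348 0.168]
closed_jar 0.86 [333. 337.] [ 0.745 -0.178]
tins 0.81 [287. 362.] [ 0.711 -0.31 ]
tins 0.34 [357. 261.] [0.614 0.083]
top campos [ 0.534 -0.042  1.205]
jar 0.46 [348. 210.] [ 0.656 -0.058]
lid 0.79 [344. 208.] [ 0.653 -0.047]
lid 0.18 [444. 192.] [ 0.694 -0.3  ]
lid_rest 0.73 [371. 282.] [ 0.459 -0.122]
lid_rest 0.61 [431. 278.] [ 0.47  -0.285]
lid_rest 0.57 [493. 232.] [ 0.597 -0.455]
gauge 0.81 [296. 223.] [0.623 0.087]
knob 0.93 [313. 277.] [0.485 0.024]
cup_candle 0.85 [191. 283.] [0.456 0.381]
closed_jar 0.7 [391. 177.] [ 0.75  -0.176]
closed_jar 0.27 [191. 281.] [0.46  0.381]
tins 0.83 [440. 191.] [ 0.709 -0.313]
{'clock': 1.0, 'joint_pos': array([1.10696545e+00, 2.40547957e-01, 4.99177093e-03, 1.33518764e+00,
       2.70173366e-05, 1.57080729e+00]), 'joint_vel': array([ 8.98903402e-05,  7.23899666e-04, -1.09043472e-04,  8.50161867e-04,
        5.89693005e-04,  1.48829550e-04]), 'tau': array([ 6.30273116e-04, -3.72214437e+01,  2.52696991e+01,  1.16996831e-03,
       -8.02921932e-05,  2.38978782e-05]), 'eef_pos': array([0.22368184, 0.44717713, 0.23132934]), 'tool_rot': array([ 2.29847435e-01,  9.73226672e-01,  2.86543849e-05, -7.11326500e-06]), 'ft_force': array([ 0.03859343, -1.08197504, -0.84603602]), 'ft_torque': array([0.06209759, 0.0095017 , 0.06902229]), 'grasp_force': 0.0, 'grip_width': 0.085411444358651}
```

View pics/scene0.png

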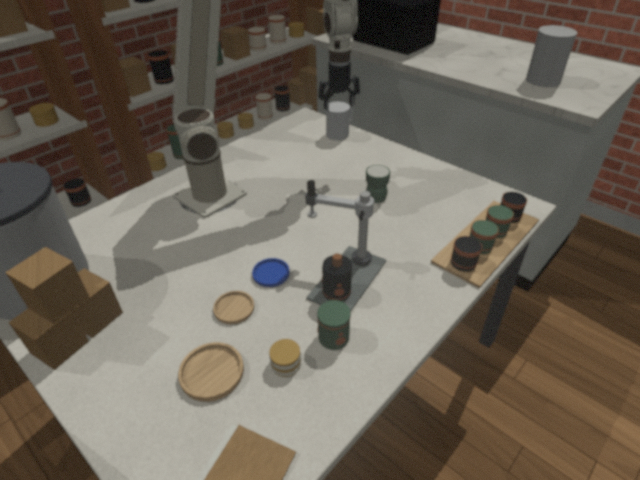

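View pics/top0.png

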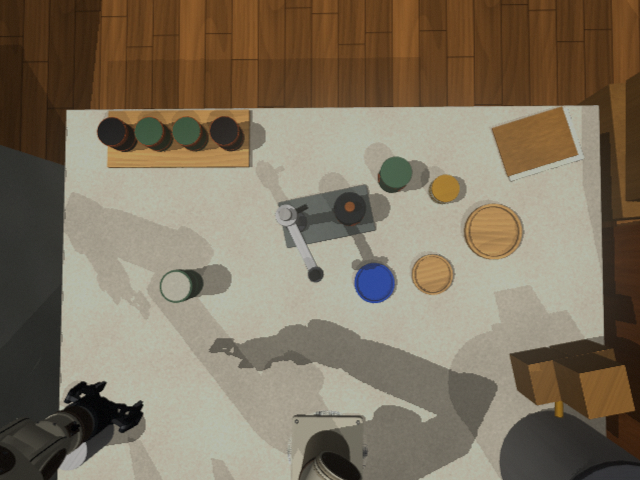

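The scene picture shows the jar with its wooden lid knob at (337,262), the column at (362,258) and the gauge knob at (312,188). In the top view the lid knob is at (350,207), the column at (287,214) and the gauge knob at (315,274).

Candidates for lid_rest in the top view are the blue dish (375,283), the small wooden dish (432,274) and the large wooden dish (493,231). I choose the small wooden one at (432,274). Candidates for the lid are the knobbed black jar (350,207), the black jars on the board (115,131) and (226,131), and the closed green jar (396,173). I choose the one on the grey plate at (350,207).

```bash
python3 - <<'E'
from h import *
c=cam('top');s=cam('scene')
def blob(c,win,lo,hi,name):
    x0,y0,x1,y1=win;im=cv2.cvtColor(c['pixels'],cv2.COLOR_RGB2HSV)[y0:y1,x0:x1]
    m=cv2.inRange(im,lo,hi);n,l,st,ce=cv2.connectedComponentsWithStats(m)
    k=1+np.argmax(st[1:,4]);x,y,w,h,a=st[k]
    cnt=max(cv2.findContours((l==k).astype('uint8'),0,2)[0],key=len)
    e=cv2.minEnclosingCircle(cnt)
    print(name,'cent',ce[k]+[x0,y0],'box',x+x0,y+y0,w,h,'area',a,'circ',np.array(e[0])+[x0,y0],e[1]);return np.array([x+x0+(w-1)/2,y+y0+(h-1)/2])
u=blob(c,(400,240,465,305),(8,70,60),(30,255,255),'rest top');print(atz(c,u,.014))
v=blob(s,(205,280,262,330),(8,70,60),(30,255,255),'rest scene');print(atz(s,v,.012))
u=blob(c,(335,195,365,220),(0,80,70),(25,255,255),'lidknob top');print(atz(c,u,.143))
v=blob(s,(325,250,350,272),(0,60,60),(25,255,255),'lidknob scene');print(atz(s,v,.128))
u=blob(c,(300,262,330,290),(0,0,0),(180,255,80),'gknob');print(atz(c,u,.264))
u=blob(c,(330,185,372,230),(0,0,0),(180,255,60),'lid disc');print(atz(c,u,.113))
m=np.array(c['pixels'])[150:300,270:470];cv2.imwrite('pics/crop1.png',cv2.resize(m,None,fx=4,fy=4,interpolation=cv2.INTER_CUBIC)[:,:,::-1])
print(c['camera_matrix'][0][0],s['camera_matrix'][0][0])
E
```

```text
rest top cent [432.01134644 274.19062027] box 412 254 41 41 area 1322 circ [432.08791351 274.04395676] 20.711584091186523
[ 0.481933  -0.2855244  0.014    ]
rest scene cent [233.26782077 307.08044807] box 214 292 40 32 area 982 circ [233.  306.5] 20.08118438720703
[ 0.48746705 -0.28921573  0.012     ]
lidknob top cent [349.19565217 206.25      ] box 344 201 11 11 area 92 circ [349.18181801 206.27272701] 5.3359293937683105
[ 0.65342534 -0.05826759  0.143     ]
lidknob scene cent [336.84615385 259.73504274] box 332 254 11 13 area 117 circ [337.04794502 259.78767109] 6.541285991668701
[ 0.65474677 -0.05875848  0.128     ]
gknob cent [315.40963855 274.09036145] box 309 267 14 15 area 166 circ [315.38764    274.14044952] 7.320327281951904
[0.49234813 0.01617591 0.264     ]
lid disc cent [349.36239782 208.70844687] box 333 192 33 34 area 734 circ [349.41304398 208.67391396] 16.679128646850586
[ 0.65046561 -0.05873634  0.113     ]
434.5103843174706 466.4910330090502
```

View pics/crop1.png

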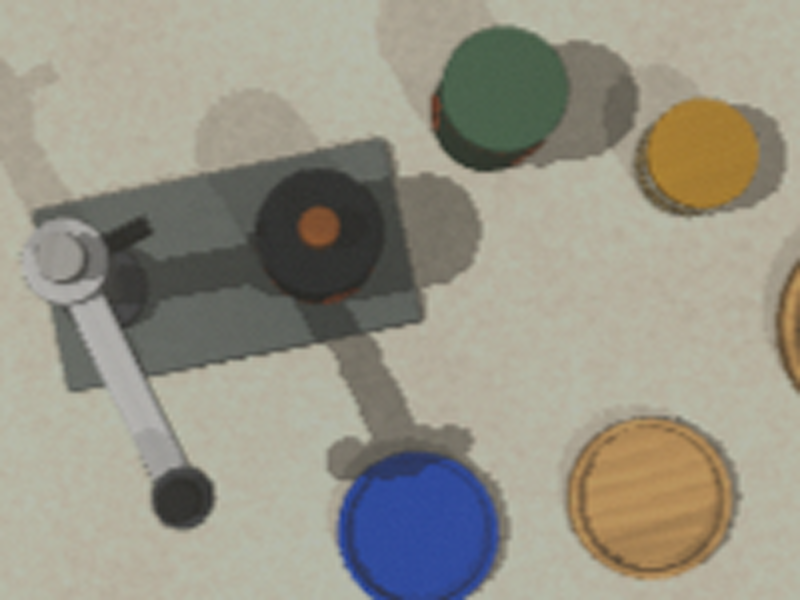

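The crop confirms the choice: the black disc with the brown knob on the grey plate is at crop (320,227), and the smaller wooden dish is at crop (652,495). The gauge knob is at crop (183,497), swung aside. I'm moving high over the gauge towards the lid.

```bash
python3 -m creep '[0.02,-0.02,0.03,-0.12,0.085, 0.04,-0.04,0.06,-0.24,0.085, 0.06,-0.06,0.085,-0.36,0.085, 0.086,-0.09,0.1,-0.48,0.085, 0.112,-0.12,0.1,-0.6,0.085, 0.138,-0.15,0.1,-0.72,0.085, 0.164,-0.18,0.1,-0.84,0.085, 0.19,-0.21,0.1,-0.96,0.085, 0.216,-0.24,0.1,-1.08,0.085, 0.24,-0.27,0.1,-1.2,0.085]'
python3 -m creep '[0.026,-0.033,0,0,0.085, 0.052,-0.066,0,0,0.085, 0.078,-0.099,0,0,0.085, 0.104,-0.132,0,0,0.085, 0.13,-0.165,0,0,0.085, 0.156,-0.198,0,0,0.085, 0.18,-0.225,0,0,0.085, 0.189,-0.236,0,0,0.085, 0.189,-0.236,0,0,0.085, 0.189,-0.236,0,0,0.085]'
python3 - <<'E'
from h import *
o=bot.get_obs();print(o['joint_pos'].round(3))
c=cam('top')
print('column top',atz(c,(285.75,214.25),.25))
E
```

```text
clock: 1.93
eef_pos: [0.4648, 0.1754, 0.3314]
tool_rot: [0.741, 0.671, 0.0, 0.0]
ft_force: [0.5, 0.9, -0.3]
grip_width: 0.0846
grasp_force: 0.0
clock: 2.77
eef_pos: [0.6528, -0.0596, 0.33]
tool_rot: [0.74, 0.673, -0.0, -0.001]
ft_force: [-0.5, 0.2, -0.1]
grip_width: 0.0849
grasp_force: 0.0
[-0.091  0.589  0.785  1.768  0.     1.574]
column top [0.62344874 0.0832302  0.25      ]
```

```bash
python3 -m creep '[0,0.001,-0.035,0,0.085, 0,0.001,-0.07,0,0.085, 0,0.001,-0.105,0,0.085, 0,0.001,-0.14,0,0.085, 0,0.001,-0.165,0,0.085, 0,0.001,-0.185,0,0.085, 0,0.001,-0.2,0,0.085, 0,0.001,-0.21,0,0.085, 0,0.001,-0.213,0,0.085, 0,0.001,-0.213,0,0.085]'
python3 -m creep '[0,0,0,0,0.05, 0,0,0,0,0.04, 0,0,0,0,0.034, 0,0,0,0,0.03, 0,0,0,0,0.028, 0,0,0,0,0.026, 0,0,0,0,0.024, 0,0,0,0,0.02, 0,0,0,0,0.015, 0,0,0,0,0.015]'
```

```text
clock: 3.65
eef_pos: [0.6521, -0.0567, 0.1185]
tool_rot: [0.739, 0.674, -0.0, -0.0]
ft_force: [0.6, 0.5, 1.5]
grip_width: 0.0851
grasp_force: 0.0
clock: 4.48
eef_pos: [0.6533, -0.058, 0.1191]
tool_rot: [0.739, 0.673, 0.001, 0.001]
ft_force: [1.0, 0.1, 4.1]
grip_width: 0.024
grasp_force: 58.7
```

```bash
python3 -m creep '[0,0,0.002,0,0.015, 0,0,0.005,0,0.015, 0,0,0.01,0,0.015, 0,0,0.016,0,0.015, 0,0,0.024,0,0.015, 0,0,0.034,0,0.015, 0,0,0.046,0,0.015, 0,0,0.06,0,0.015, 0,0,0.075,0,0.015, 0,0,0.085,0,0.015]'
python3 - <<'E'
from h import *
c=cam('top');s=cam('scene')
a=c['pixels'][150:310,270:470];b=s['pixels'][180:340,240:440]
cv2.imwrite('pics/lift.png',cv2.resize(np.vstack([a,b])[:, :],None,fx=1.8,fy=1.8,interpolation=cv2.INTER_CUBIC)[:,:,::-1])
E
```

```text
clock: 5.32
eef_pos: [0.6534, -0.0579, 0.2061]
tool_rot: [0.739, 0.673, 0.001, 0.001]
ft_force: [0.4, 0.2, -1.5]
grip_width: 0.024
grasp_force: 58.9
```

View pics/lift.png

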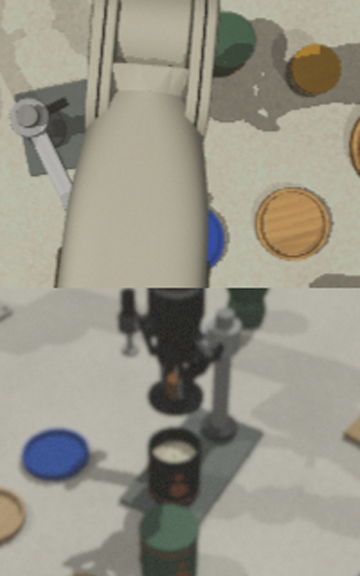

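The lid hangs level in the gripper above the open jar (wax visible at lower panel (175,452)), and the jar stayed put. I'm carrying the lid to the small wooden dish.

```bash
python3 -m creep '[-0.008,-0.01,0,0,0.015, -0.028,-0.037,0,0,0.015, -0.05,-0.067,0,0,0.015, -0.072,-0.096,0,0,0.015, -0.094,-0.125,0,0,0.015, -0.116,-0.155,0,0,0.015, -0.138,-0.184,0,0,0.015, -0.156,-0.208,0,0,0.015, -0.167,-0.223,0,0,0.015, -0.171,-0.228,0,0,0.015]'
python3 -m creep '[0,0,-0.01,0,0.015, 0,0,-0.035,0,0.015, 0,0,-0.06,0,0.015, 0,0,-0.085,0,0.015, 0,0,-0.11,0,0.015, 0,0,-0.125,0,0.015, 0,0,-0.135,0,0.015, 0,0,-0.14,0,0.015, 0,0,-0.14,0,0.015]'
python3 - <<'E'
from h import *
c=cam('top');s=cam('scene')
# knob in hand & dish, scene view
m=s['pixels'][255:345,180:300];cv2.imwrite('pics/over.png',cv2.resize(m,None,fx=5,fy=5,interpolation=cv2.INTER_CUBIC)[:,:,::-1])
e=bot.get_obs()['eef_pos'];print(e,proj(s,[e[0],e[1],e[2]-.022]),proj(s,[.482,-.286,.006]))
E
```

```text
clock: 6.25
eef_pos: [0.4792, -0.2881, 0.2028]
tool_rot: [0.741, 0.672, -0.001, -0.0]
ft_force: [-0.0, -0.5, -1.0]
grip_width: 0.0239
grasp_force: 59.1
clock: 7.0
eef_pos: [0.4815, -0.2846, 0.0619]
tool_rot: [0.739, 0.674, -0.0, -0.001]
ft_force: [-0.3, 1.0, -0.8]
grip_width: 0.024
grasp_force: 59.1
[ 0.48257178 -0.2857244   0.06394087] [231.78659175 298.31511398] [233.43866754 307.27440687]
```

View pics/over.png

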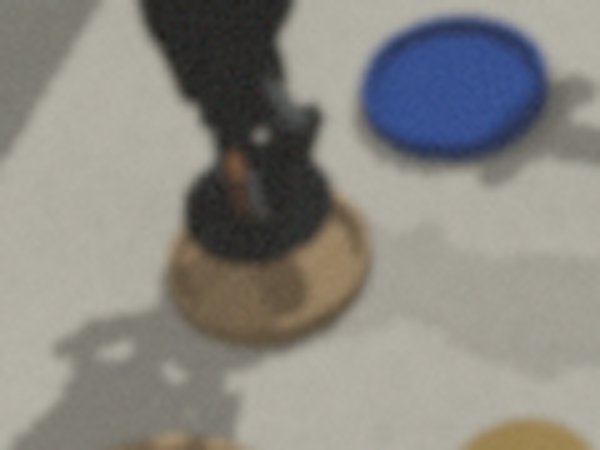

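The lid is level above the small dish: disc centre at crop (258,205), dish centre at crop (271,262), which agrees with the projection. I'm lowering it gently.

```bash
python3 -m creep '[0,0,-0.008,0,0.015, 0,0,-0.016,0,0.015, 0,0,-0.022,0,0.015, 0,0,-0.027,0,0.015, 0,0,-0.03,0,0.015, 0,0,-0.032,0,0.015, 0,0,-0.033,0,0.015, 0,0,-0.034,0,0.015, 0,0,-0.034,0,0.015, 0,0,-0.034,0,0.015]'
```

```text
clock: 7.93
eef_pos: [0.4818, -0.2859, 0.0295]
tool_rot: [0.739, 0.673, 0.0, 0.0]
ft_force: [-0.2, 0.6, -1.7]
grip_width: 0.0242
grasp_force: 59.1
```

```bash
python3 -m creep '[0,0,-0.0005,0,0.015, 0,0,-0.001,0,0.015, 0,0,-0.001,0,0.015]'; python3 -m creep '[0,0,-0.0005,0,0.015, 0,0,-0.001,0,0.015, 0,0,-0.001,0,0.015]'
```

```text
clock: 8.18
eef_pos: [0.4817, -0.2858, 0.0284]
tool_rot: [0.739, 0.673, 0.0, 0.0]
ft_force: [-1.0, -0.5, -1.9]
grip_width: 0.0239
grasp_force: 59.1
clock: 8.43
eef_pos: [0.4818, -0.2859, 0.0281]
tool_rot: [0.739, 0.673, 0.0, 0.0]
ft_force: [-1.2, 1.7, 4.5]
grip_width: 0.0241
grasp_force: 59.6
```

Contact felt (about 6 N change). Releasing, then backing straight up.

```bash
python3 -m creep '[0,0,0,0,0.03, 0,0,0,0,0.04, 0,0,0,0,0.06, 0,0,0,0,0.085, 0,0,0.002,0,0.085, 0,0,0.01,0,0.085, 0,0,0.03,0,0.085, 0,0,0.06,0,0.085, 0,0,0.095,0,0.085, 0,0,0.135,0,0.085]'
python3 -m creep '[0,0,0.04,0,0.085, 0,0,0.08,0,0.085, 0,0,0.12,0,0.085, 0,0,0.16,0,0.085, -0.02,0.03,0.17,0,0.085, -0.04,0.06,0.17,0,0.085, -0.06,0.09,0.17,0,0.085, -0.06,0.09,0.17,0,0.085]'
python3 - <<'E'
from h import *
c=cam('top');s=cam('scene')
a=cv2.resize(c['pixels'][150:310,280:480],None,fx=2.5,fy=2.5,interpolation=cv2.INTER_CUBIC)
b=cv2.resize(s['pixels'][170:330,200:400],None,fx=2.5,fy=2.5,interpolation=cv2.INTER_CUBIC)
cv2.imwrite('pics/rest.png',cv2.resize(np.vstack([a,b]),None,fx=.75,fy=.75)[:,:,::-1])
e=bot.get_obs();print(e['eef_pos'],e['joint_pos'].round(2))
for n,cc in (('top',c),('scene',s)):
  for t,z in (('lid',.006),('knob',.247),('foot_tip',.15),('jar',.01)):
    for r in bot.place_of(n,t)[:2]: print(n,t,round(r['score'],2),px(r).round(1),atz(cc,px(r),z).round(4)[:2])
# gauge knob blob
im=cv2.cvtColor(c['pixels'],cv2.COLOR_RGB2HSV)[260:292,298:332]
m=cv2.inRange(im,(0,0,0),(180,255,80));n,l,st,ce=cv2.connectedComponentsWithStats(m);k=1+np.argmax(st[1:,4]);print(st[k],ce[k]+[298,260],atz(c,ce[k]+[298,260],.262))
E
```

```text
clock: 9.27
eef_pos: [0.4805, -0.2851, 0.1629]
tool_rot: [0.739, 0.673, -0.0, -0.002]
ft_force: [0.3, -1.1, -0.5]
grip_width: 0.0849
grasp_force: 0.0
clock: 9.93
eef_pos: [0.4176, -0.1916, 0.3336]
tool_rot: [0.738, 0.674, 0.0, -0.001]
ft_force: [-0.5, -0.4, 0.8]
grip_width: 0.0849
grasp_force: 0.0
[ 0.42114008 -0.19499616  0.33360411] [-0.43  0.15  0.15  1.57 -0.    1.23]
top lid 0.68 [430.2 273.4] [ 0.4832 -0.2823]
top knob 0.87 [315.6 274.5] [0.4905 0.017 ]
top knob 0.66 [427.5 277.4] [ 0.4848 -0.228 ]
top jar 0.74 [350.4 210.5] [ 0.6559 -0.0642]
scene lid 0.59 [236.3 302.3] [ 0.4739 -0.2694]
scene knob 0.63 [311.6 188.3] [0.4999 0.014 ]
scene foot_tip 0.58 [310.2 214.4] [0.4877 0.0168]
scene jar 0.55 [336.5 292.1] [ 0.6568 -0.0623]
[ 11   7  14  15 166] [315.37349398 274.15662651] [0.49191918 0.01657255 0.262     ]
```

View pics/rest.png

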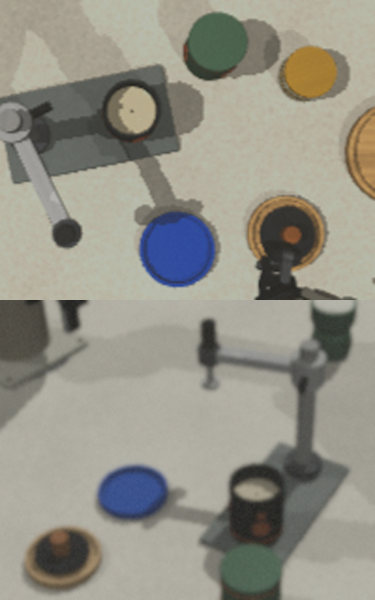

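The lid lies flat inside the small dish (top panel (288,232), lower panel (62,552)). The jar is still on the plate, with the wax visible at top panel (130,108), and the gauge knob is at (66,233). Next I refine the jar's middle and a coarse wax level while moving above the gauge knob.

```bash
python3 -m creep '[0.007,0.021,0,-0.1,0.085, 0.014,0.042,0,-0.2,0.085, 0.021,0.063,0,-0.31,0.085, 0.028,0.084,0,-0.42,0.085, 0.035,0.105,0,-0.53,0.085, 0.042,0.128,0,-0.64,0.085, 0.05,0.15,0,-0.75,0.085, 0.058,0.175,0,-0.86,0.085, 0.064,0.195,0,-0.95,0.085, 0.069,0.212,0,-1.01,0.085]'
python3 -m creep '[0,0,0,0,0.085, 0,0,0,0,0.085]'
python3 - <<'E'
from h import *
e=bot.get_obs();print(e['eef_pos'],e['tool_rot'].round(3),e['joint_pos'].round(2),e['ft_force'].round(1))
c=cam('top');s=cam('scene')
def blob(c,win,lo,hi,name,fx=4):
    x0,y0,x1,y1=win;im=cv2.resize(c['pixels'][y0:y1,x0:x1],None,fx=fx,fy=fx,interpolation=cv2.INTER_CUBIC)
    m=cv2.inRange(cv2.cvtColor(im,cv2.COLOR_RGB2HSV),lo,hi);n,l,st,ce=cv2.connectedComponentsWithStats(m)
    k=1+np.argmax(st[1:,4]);x,y,w,h,a=st[k];f=lambda p,o:(p+.5)/fx-.5+o
    print(name,'box x',f(x,x0),f(x+w-1,x0),'y',f(y,y0),f(y+h-1,y0),'ctr',f(ce[k],np.array([x0,y0])))
blob(c,(325,185,372,230),(0,0,100),(180,255,255),'wax?')
blob(c,(333,190,368,225),(10,30,110),(40,255,255),'wax top')
blob(s,(318,250,356,285),(10,20,90),(40,255,255),'wax scene')
j=np.array([.653,-.0585])
th=np.linspace(0,2*np.pi,73)
for d in (.01,.016,.022,.028):
    z=.105-d
    for n,cc in (('top',c),('scene',s)):
        W=np.array([proj(cc,[j[0]+.035*np.cos(t),j[1]+.035*np.sin(t),z]) for t in th])
        R=np.array([proj(cc,[j[0]+.035*np.cos(t),j[1]+.035*np.sin(t),.105]) for t in th])
        mk=np.zeros((4800,6400),'uint8');mr=mk.copy()
        cv2.fillPoly(mk,[(W*10).astype(int)],255);cv2.fillPoly(mr,[(R*10).astype(int)],255)
        v=cv2.findNonZero(mk&mr).reshape(-1,2)/10.;print(d,n,v.min(0),v.max(0),v.mean(0).round(1))
E
```

```text
clock: 11.27
eef_pos: [0.4913, 0.0175, 0.3319]
tool_rot: [0.973, 0.23, -0.0, -0.0]
ft_force: [0.9, -0.8, 0.0]
grip_width: 0.0852
grasp_force: 0.0
clock: 11.43
eef_pos: [0.4909, 0.0166, 0.3318]
tool_rot: [0.972, 0.233, -0.001, 0.0]
ft_force: [-0.1, -0.2, -0.3]
grip_width: 0.0846
grasp_force: 0.0
[0.49094661 0.01662386 0.33179359] [ 0.972  0.233 -0.001  0.   ] [ 0.03  0.2   0.22  1.58 -0.    2.71] [-0.1 -0.2 -0.3]
wax? box x 336.875 362.625 y 195.625 220.875 ctr [349.91554375 208.3888015 ]
wax top box x 337.125 362.625 y 195.625 220.875 ctr [349.98485907 208.34073928]
wax scene box x 324.125 348.125 y 265.125 276.875 ctr [336.3395275  271.01019041]
0.01 top [335.1 194.6] [362.4 221.5] [348.8 208.1]
0.01 scene [323.4 259.7] [349.5 275.3] [336.5 267.5]
0.016 top [335.1 194.9] [362.3 221.5] [348.8 208.3]
0.016 scene [323.7 261.3] [349.2 275.3] [336.5 268.3]
0.022 top [335.2 195.2] [362.2 221.5] [348.7 208.4]
0.022 scene [324.  262.9] [348.9 275.3] [336.5 269.1]
0.028 top [335.2 195.6] [362.1 221.5] [348.7 208.6]
0.028 scene [324.5 264.5] [348.4 275.3] [336.5 269.9]
```

```bash
python3 -m creep '[0,0,-0.03,0,0.085, 0,0,-0.055,0,0.085, 0,0,-0.075,0,0.085, 0,0,-0.09,0,0.085, 0,0,-0.1,0,0.085, 0,0,-0.102,0,0.085, 0,0,-0.102,0,0.085]'
python3 -m creep '[0,0,0,0,0.05, 0,0,0,0,0.04, 0,0,0,0,0.034, 0,0,0,0,0.03, 0,0,0,0,0.028, 0,0,0,0,0.026, 0,0,0,0,0.022, 0,0,0,0,0.018, 0,0,0,0,0.013, 0,0,0,0,0.013]'
```

```text
clock: 12.12
eef_pos: [0.4904, 0.0155, 0.2302]
tool_rot: [0.973, 0.231, -0.0, -0.0]
ft_force: [-0.6, -0.1, 0.3]
grip_width: 0.0846
grasp_force: 0.0
clock: 12.95
eef_pos: [0.4908, 0.0164, 0.2307]
tool_rot: [0.973, 0.232, 0.0, -0.0]
ft_force: [-1.1, 0.3, 3.8]
grip_width: 0.0222
grasp_force: 58.5
```

```bash
python3 - <<'E'
import numpy as np
a0=np.radians(-153.26)
for d in (4,8,12,16,20,24,28,32,36,40,75):
    a=a0+np.radians(d);print(d,(.15*(np.cos(a)-np.cos(a0))).round(4),(.15*(np.sin(a)-np.sin(a0))).round(4),np.radians(d).round(3))
E
```

```text
4 0.005 -0.0092 0.07
8 0.0107 -0.018 0.14
12 0.017 -0.0264 0.209
16 0.0238 -0.0343 0.279
20 0.0312 -0.0417 0.349
24 0.039 -0.0487 0.419
28 0.0474 -0.055 0.489
32 0.0561 -0.0607 0.559
36 0.0653 -0.0658 0.628
40 0.0747 -0.0703 0.698
75 0.1645 -0.0794 1.309
```

```bash
python3 -m creep '[0.005,-0.0092,0,0.07,0.013, 0.0107,-0.018,0,0.14,0.013, 0.017,-0.0264,0,0.209,0.013, 0.0238,-0.0343,0,0.279,0.013, 0.0312,-0.0417,0,0.349,0.013, 0.0312,-0.0417,0,0.349,0.013, 0.0312,-0.0417,0,0.349,0.013]'
```

```text
clock: 13.53
eef_pos: [0.5229, -0.0251, 0.2306]
tool_rot: [0.918, 0.396, 0.001, -0.0]
ft_force: [3.1, 3.2, 3.1]
grip_width: 0.0227
grasp_force: 59.1
```

```bash
python3 -m creep '[0.008,-0.007,0,0.07,0.013, 0.0165,-0.013,0,0.14,0.013, 0.0252,-0.0187,0,0.209,0.013, 0.0345,-0.0237,0,0.279,0.013, 0.044,-0.028,0,0.349,0.013, 0.044,-0.028,0,0.349,0.013, 0.044,-0.028,0,0.349,0.013]'
python3 - <<'E'
from h import *
e=bot.get_obs();p=e['eef_pos'];print(p,e['ft_force'],e['ft_torque'])
# circle of r .15 through the three measured knob points
from scipy.optimize import least_squares
P=np.array([[.4908,.0164],[.5229,-.0251],p[:2]])
f=least_squares(lambda x:np.r_[np.hypot(*(P-x).T)-.15,.3*(x-[.6234,.0832])],[.6234,.0832]);C=f.x;print(C,np.hypot(*(P-C).T))
a0=np.arctan2(*(p[:2]-C)[::-1]);aj=np.arctan2(-.061-C[1],.653-C[0]);print(np.degrees([a0,aj]),np.hypot(.653-C[0],-.061-C[1]))
for k in range(1,11):
    a=a0+(aj-a0)*min(k/9,1);print((C+.15*np.array([np.cos(a),np.sin(a)])-p[:2]).round(4),(a-a0).round(3))
E
```

```text
clock: 14.12
eef_pos: [0.5663, -0.0527, 0.2304]
tool_rot: [0.835, 0.55, 0.001, -0.0]
ft_force: [2.4, 4.3, 1.8]
grip_width: 0.0226
grasp_force: 59.9
[ 0.56630183 -0.05267241  0.23038051] [2.37756743 4.34234546 1.8429602 ] [ 0.74248367 -0.67127309 -0.17808213]
[0.62401631 0.08556163] [0.15009969 0.14990165 0.14979857]
[-112.66116386  -78.81365573] 0.1494000192034741
[ 0.0091 -0.0037] 0.066
[ 0.0185 -0.0066] 0.131
[ 0.0281 -0.0088] 0.197
[ 0.0378 -0.0104] 0.263
[ 0.0476 -0.0114] 0.328
[ 0.0575 -0.0118] 0.394
[ 0.0673 -0.0115] 0.459
[ 0.0771 -0.0105] 0.525
[ 0.0868 -0.0089] 0.591
[ 0.0868 -0.0089] 0.591
```

```bash
python3 -m creep '[0.0091,-0.0035,0,0.066,0.013, 0.0185,-0.0063,0,0.131,0.013, 0.0281,-0.0084,0,0.197,0.013, 0.0378,-0.01,0,0.263,0.013, 0.0476,-0.011,0,0.328,0.013, 0.0575,-0.0113,0,0.394,0.013, 0.0673,-0.011,0,0.459,0.013, 0.0771,-0.01,0,0.525,0.013, 0.0868,-0.0085,0,0.591,0.013, 0.0868,-0.0085,0,0.591,0.013]'
python3 -m creep '[0,0,0,0,0.013, 0,0,0,0,0.013]'
python3 - <<'E'
from h import *
e=bot.get_obs();print(e['eef_pos'],e['ft_force'],e['ft_torque'])
s=cam('scene')
m=s['pixels'][190:300,270:400];cv2.imwrite('pics/over_jar.png',cv2.resize(m,None,fx=5,fy=5,interpolation=cv2.INTER_CUBIC)[:,:,::-1])
E
```

```text
clock: 14.95
eef_pos: [0.6535, -0.0614, 0.2301]
tool_rot: [0.638, 0.77, 0.0, 0.0]
ft_force: [1.8, 2.1, 2.0]
grip_width: 0.0223
grasp_force: 60.5
clock: 15.12
eef_pos: [0.6523, -0.0617, 0.2301]
tool_rot: [0.639, 0.769, 0.0, -0.0]
ft_force: [3.1, 2.6, 0.5]
grip_width: 0.0224
grasp_force: 60.3
[ 0.65229281 -0.06165956  0.23010549] [3.14852945 2.55426346 0.5247956 ] [ 0.52696323 -0.79647715 -0.50195706]
```

View pics/over_jar.png

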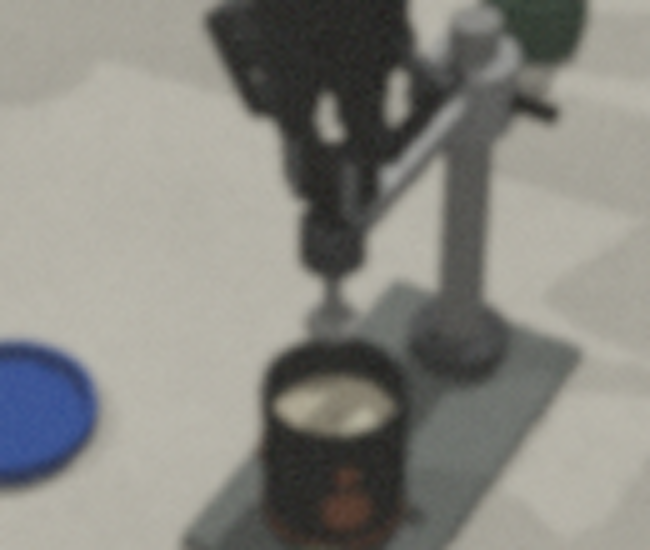

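The foot hangs over the middle of the jar (crop (332,320)) and the wax shows well below the rim (far wax edge at crop row 375), about 22–26 mm deep. So I expect contact near height 0.067–0.073. I'm lowering quickly to 0.05 first, then in millimetres while reading the force.

```bash
python3 -m creep '[0,0,-0.003,0,0.013, 0,0,-0.008,0,0.013, 0,0,-0.014,0,0.013, 0,0,-0.02,0,0.013, 0,0,-0.026,0,0.013, 0,0,-0.032,0,0.013, 0,0,-0.038,0,0.013, 0,0,-0.043,0,0.013, 0,0,-0.047,0,0.013, 0,0,-0.05,0,0.013]'
r(){ grep -E 'eef|ft_force' | tr '\n' ' '; echo; }
python3 -m creep '[0,0,-0.001,0,0.013]' | r
python3 -m creep '[0,0,-0.001,0,0.013]' | r
python3 -m creep '[0,0,-0.001,0,0.013]' | r
python3 -m creep '[0,0,-0.001,0,0.013]' | r
python3 -m creep '[0,0,-0.001,0,0.013]' | r
python3 -m creep '[0,0,-0.001,0,0.013]' | r
python3 -m creep '[0,0,-0.001,0,0.013]' | r
python3 -m creep '[0,0,-0.001,0,0.013]' | r
```

```text
clock: 16.0
eef_pos: [0.6525, -0.0616, 0.1807]
tool_rot: [0.639, 0.77, 0.0, 0.0]
ft_force: [1.0, 3.1, 3.9]
grip_width: 0.0226
grasp_force: 60.8
eef_pos: [0.6525, -0.0617, 0.1793] ft_force: [1.5, 3.9, 3.9] 
eef_pos: [0.6525, -0.0617, 0.1785] ft_force: [1.7, 4.5, 4.0] 
eef_pos: [0.6525, -0.0617, 0.1774] ft_force: [1.2, 4.8, 4.9] 
eef_pos: [0.6526, -0.0617, 0.1764] ft_force: [1.7, 4.6, 4.4] 
eef_pos: [0.6525, -0.0617, 0.1753] ft_force: [2.0, 4.6, 3.7] 
eef_pos: [0.6526, -0.0616, 0.1743] ft_force: [0.5, 4.9, 4.3] 
eef_pos: [0.6526, -0.0617, 0.1733] ft_force: [1.7, 5.1, 3.9] 
eef_pos: [0.6526, -0.0617, 0.1723] ft_force: [1.5, 4.2, 4.7]
```

```bash
r(){ grep -E 'eef|ft_force' | tr '\n' ' '; echo; }
python3 -m creep '[0,0,-0.001,0,0.013]' | r
python3 -m creep '[0,0,-0.001,0,0.013]' | r
python3 -m creep '[0,0,-0.001,0,0.013]' | r
python3 -m creep '[0,0,-0.001,0,0.013]' | r
python3 -m creep '[0,0,-0.001,0,0.013]' | r
python3 -m creep '[0,0,-0.001,0,0.013]' | r
python3 -m creep '[0,0,-0.001,0,0.013]' | r
python3 -m creep '[0,0,-0.001,0,0.013]' | r
```

```text
eef_pos: [0.6525, -0.0617, 0.1713] ft_force: [1.5, 5.1, 3.6] 
eef_pos: [0.6526, -0.0617, 0.1703] ft_force: [1.4, 4.7, 4.0] 
eef_pos: [0.6526, -0.0617, 0.1693] ft_force: [1.8, 5.0, 4.0] 
eef_pos: [0.6526, -0.0617, 0.1683] ft_force: [2.8, 4.7, 4.2] 
eef_pos: [0.6526, -0.0617, 0.1673] ft_force: [1.2, 4.4, 2.8] 
eef_pos: [0.6526, -0.0616, 0.1663] ft_force: [1.3, 4.4, 4.3] 
eef_pos: [0.6526, -0.0617, 0.1653] ft_force: [1.3, 4.9, 4.0] 
eef_pos: [0.6526, -0.0616, 0.1643] ft_force: [1.5, 5.0, 4.7]
```

```bash
r(){ grep -E 'eef|ft_force' | tr '\n' ' '; echo; }
python3 -m creep '[0,0,-0.001,0,0.013]' | r
python3 -m creep '[0,0,-0.001,0,0.013]' | r
python3 -m creep '[0,0,-0.001,0,0.013]' | r
python3 -m creep '[0,0,-0.001,0,0.013]' | r
python3 -m creep '[0,0,-0.001,0,0.013]' | r
python3 -m creep '[0,0,-0.001,0,0.013]' | r
```

```text
eef_pos: [0.6525, -0.0616, 0.1633] ft_force: [1.1, 5.1, 4.8] 
eef_pos: [0.6526, -0.0617, 0.1623] ft_force: [1.5, 4.7, 4.1] 
eef_pos: [0.6526, -0.0617, 0.1613] ft_force: [1.0, 5.1, 4.7] 
eef_pos: [0.6526, -0.0617, 0.1605] ft_force: [0.7, 5.5, 5.1] 
eef_pos: [0.6526, -0.0616, 0.1596] ft_force: [0.1, 4.6, 5.1] 
eef_pos: [0.6526, -0.0616, 0.1586] ft_force: [1.5, 4.9, 5.4]
```

```bash
r(){ grep -E 'eef|ft_force' | tr '\n' ' '; echo; }
python3 -m creep '[0,0,-0.0005,0,0.013]' | r
python3 -m creep '[0,0,-0.0005,0,0.013]' | r
python3 -m creep '[0,0,-0.0005,0,0.013]' | r
python3 -m creep '[0,0,-0.0005,0,0.013]' | r
python3 - <<'E'
from h import *
s=cam('scene')
m=s['pixels'][200:290,280:390];cv2.imwrite('pics/foot1.png',cv2.resize(m,None,fx=7,fy=6.6,interpolation=cv2.INTER_CUBIC)[:,:,::-1])
E
```

```text
eef_pos: [0.6526, -0.0617, 0.1582] ft_force: [1.0, 4.5, 6.2] 
eef_pos: [0.6526, -0.0616, 0.1577] ft_force: [1.3, 4.7, 6.6] 
eef_pos: [0.6526, -0.0616, 0.1573] ft_force: [1.1, 4.5, 6.0] 
eef_pos: [0.6526, -0.0616, 0.1569] ft_force: [0.5, 5.3, 5.4]
```

View pics/foot1.png

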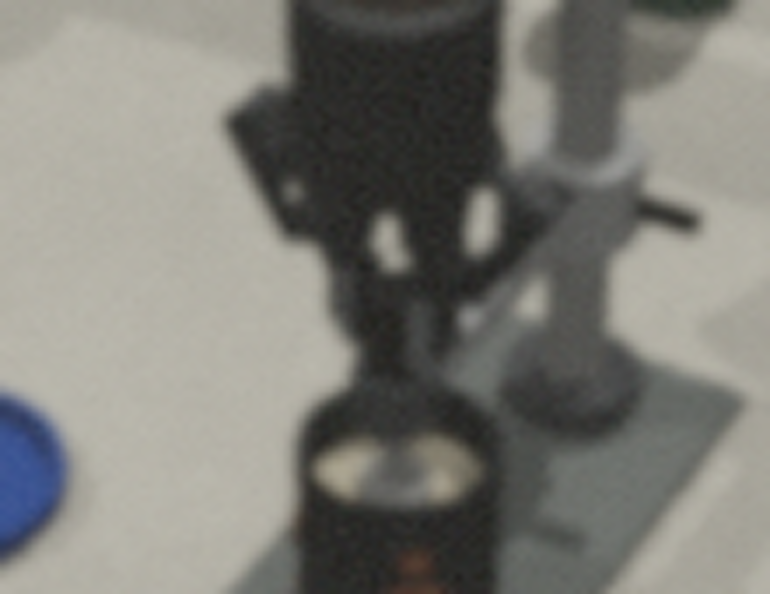

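The foot stands on the wax inside the mouth (crop (395,478)), centred side to side, and the jar has not moved. The force baseline of about 4.1 N rises from TCP z ≈ 0.1616, so 6 mm of travel means z ≈ 0.1556.

```bash
r(){ grep -E 'eef|ft_force' | tr '\n' ' '; echo; }
python3 -m creep '[0,0,-0.0005,0,0.013]' | r
python3 -m creep '[0,0,-0.0005,0,0.013]' | r
python3 -m creep '[0,0,-0.0003,0,0.013]' | r
python3 -m creep '[0,0,0,0,0.013]' | r
```

```text
eef_pos: [0.6526, -0.0617, 0.1565] ft_force: [0.9, 5.4, 7.3] 
eef_pos: [0.6526, -0.0617, 0.156] ft_force: [1.0, 4.8, 6.9] 
eef_pos: [0.6526, -0.0617, 0.1557] ft_force: [0.6, 4.4, 7.1] 
eef_pos: [0.6526, -0.0616, 0.1556] ft_force: [1.3, 5.0, 5.6]
```

```bash
python3 -m creep '[0,0,0,0,0.03, 0,0,0,0,0.045, 0,0,0,0,0.065, 0,0,0,0,0.085, 0,0,0,0,0.085, 0,0,0.003,0,0.085, 0,0,0.012,0,0.085, 0,0,0.03,0,0.085, 0,0,0.055,0,0.085, 0,0,0.085,0,0.085]'
python3 -m creep '[0,0,0.035,0,0.085, 0,0,0.07,0,0.085, -0.03,-0.02,0.09,0,0.085, -0.06,-0.05,0.09,0,0.085, -0.09,-0.08,0.09,0,0.085, -0.12,-0.11,0.09,0,0.085, -0.15,-0.14,0.09,0,0.085, -0.18,-0.17,0.09,0,0.085, -0.2,-0.19,0.09,0,0.085, -0.2,-0.19,0.09,0,0.085]'
python3 - <<'E'
from h import *
print(bot.get_obs()['eef_pos'],bot.get_obs()['clock'])
c=cam('top');s=cam('scene')
a=cv2.resize(s['pixels'][200:290,290:390],None,fx=5,fy=5,interpolation=cv2.INTER_CUBIC)
b=cv2.resize(c['pixels'][170:260,270:370],(300,270),interpolation=cv2.INTER_CUBIC);b=np.vstack([b,np.zeros((180,300,3),'uint8')])
cv2.imwrite('pics/final.png',np.hstack([a,b])[:,:,::-1])
for n,cc in (('top',c),('scene',s)):
  for t,z in (('knob',.173),('foot_tip',.0815),('jar',.01)):
    for r in bot.place_of(n,t)[:1]: print(n,t,round(r['score'],2),px(r).round(1),atz(cc,px(r),z).round(4)[:2])
for z in (.0675,): print(proj(s,[.6525,-.0617,.0815]),proj(s,[.6525,-.0617,.1746+.0]),proj(c,[.6525,-.0617,.19]))
# knob top in top view
im=cv2.cvtColor(c['pixels'],cv2.COLOR_RGB2HSV)[190:230,330:372]
E
```

```text
clock: 19.38
eef_pos: [0.6517, -0.062, 0.24]
tool_rot: [0.638, 0.77, -0.001, -0.001]
ft_force: [1.4, 0.4, -0.5]
grip_width: 0.0854
grasp_force: 0.0
clock: 20.22
eef_pos: [0.4487, -0.2557, 0.3319]
tool_rot: [0.641, 0.768, -0.001, 0.001]
ft_force: [0.5, 0.8, 0.4]
grip_width: 0.0852
grasp_force: 0.0
[ 0.44871097 -0.25569231  0.3319407 ] 20.2167
top knob 0.68 [353.3 207.6] [ 0.6462 -0.068 ]
top jar 0.74 [346.8 209.9] [ 0.6575 -0.0543]
scene knob 0.65 [336.7 248.7] [ 0.6579 -0.0639]
scene foot_tip 0.41 [334.3 273.6] [ 0.6517 -0.0661]
[335.5643008  272.86668715] [335.66488305 246.84570053] [350.78179373 204.14942291]
```

View pics/final.png

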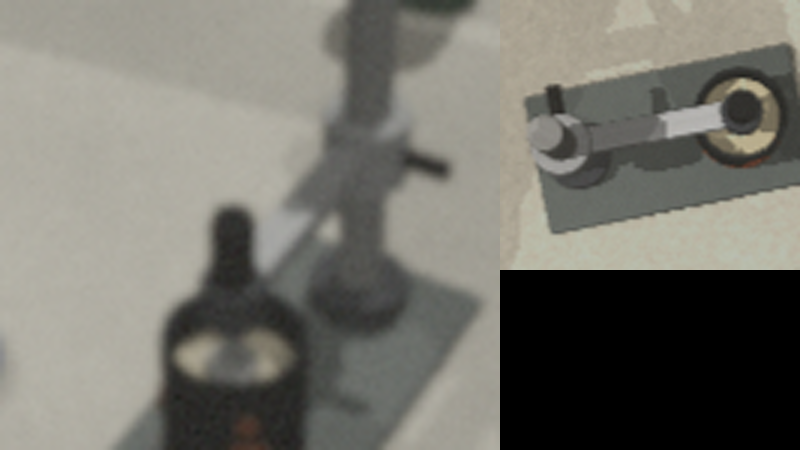

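The knob is upright and the foot rests on the wax at left panel (235,358). In the top view the gauge head sits over the middle of the mouth at (742,112). The gripper is clear, and its height matches the released pose. Handing in.

```bash
python3 -m creep '[0,0,0,0,0.085, 0,0,0,0,0.085, 0,0,0,0,0.085]' && python3 -c "
from workcell import bot
print(bot.job_done())"
```

```text
clock: 20.87
eef_pos: [0.453, -0.2516, 0.3298]
tool_rot: [0.638, 0.77, -0.0, -0.0]
ft_force: [-0.6, 0.3, 0.2]
grip_width: 0.0849
grasp_force: 0.0
the job is handed in; nothing more can be done
None
```

I handed the job in at about 21 s: the lid lies flat in the small wooden dish, and the gauge foot rests on the wax over the jar's middle, released and pushed in about 6 mm by force and height readings; no verdict was returned.

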